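# Lift a drum-sanding arbor out of its vee rests and hold it level

### The arm

A 6-joint arm with a two-finger parallel gripper is mounted at the origin on the work surface. World frame = base frame: x ahead of the robot, y to its left, z up, the work surface at z = 0. Lengths are in m, angles in rad, forces in N, time in s.
With the tool pointing down it reaches from about 0.35 to 0.875 m from the base axis. Payload 4.2 kg.
Tool frame: the origin (TCP) lies between the finger pads; the fingertips stand 22 mm ahead of it and the grasp point (between the pads) lies 3 mm ahead of it; z points along the fingers, y is the line along which they close (so a half turn about z gives the same grasp; the last joint's range is limited). The gripper opens to 85 mm and grips with 20 to 120 N. Pads are 22 mm wide; open, the fingers measure 114 mm over their backs; the gripper's body (76 mm by 85 mm) begins 54 mm behind the grasp point. The pads swing forward as they close: fully open they stand 13 mm farther back than shut.
Start: joints at [1.376, 0.385, 0.008, 0, -1.194, -0.259], TCP at [0.274, 0.562, 0.213] pointing down, gripper open.
Joint ranges: [-3.14, 3.14], [-1.21, 2.06], [-1.07, 1.41], [-3.16, 2.05], [-2.99, -0.16], [-3.1, 3.1]. Speed limits (rad/s): [2.79, 2.79, 3.14, 3.14, 3.14, 3.14].

### API

Orientations are given as a unit quaternion [w, x, y, z].
In Python, from station import get_state, vision, ticket gives the robot as it stands. The module is installed in compiled form; this text tells all that it offers.
- The arm moves only by the tool apply_moves, never from a script. Its argument "steps" is a list that holds one entry, the list of rows, each a list of 7 numbers: the turn, a rotation vector about the tool's x, y, z in degrees, then the shift along the tool's x, y, z in cm, then the opening, from 0 (shut) to 1 (fully open). A call has 1 to 8 rows; each row shifts and turns the commanded pose from where the row before left it, along the tool's axes as they then stand; what a row does not reach is not made up. A row lasts 1/12 s, in which the tool goes at most 41.7 mm and 7.16 degrees, less where a joint would pass 70% of its speed; a pose out of reach is approached as far as the arm can. A call with a gripper value outside its range is refused whole. The fingers move at their own pace and stop on an object; "squeeze" is the grip in N (left out, the last holds). Time passes only in rows, so rows that do not move let the fingers close. It gives the time, the measured TCP pose, the force, the opening and the grip force at its end, in the units of the state.
- get_state(): the state, without advancing time (a new reading comes with each control period).
- vision.snapshot(name): name is "scene" or "top" or "wrist"; returns (picture, depth): 480x640x3 uint8, blue, green, red; 480x640 float32, m along the optical axis (not along the pixel's ray), 0 where there is no reading.
- vision.camera_model(name): a dict with "fx", "fy", "cx", "cy" (pixels), "k1" (the pictures are not rectified: a ray, as slopes to the right and down, at radius r is drawn at 1 + k1 r^2 times it, then the intrinsics apply), "R" (3x3) and "t" (3): a world point X has camera coordinates R X + t. Camera axes: x right, y down, z forward; pixel columns grow to the right and rows downward; lengths in m; the calibration is good to about 2 mm. A picture is of the moment at which its call begins: read the wrist's pose just before it. camera_model takes no time and is no camera call; for the wrist camera it gives the pose at the moment of the call.
- ticket.finish_job(): hands the job in; it is judged then, once.
The state is a dict: "clock": time; "joint_positions": joint angles; "joint_velocities": joint speeds; "joint_efforts": joint torques, N m; "tool_pos": TCP position; "orientation": TCP orientation; "force": force on the tool from outside, world axes, zero at the start; "wrist_torque": the same for the moment, N m; "width": finger opening in m; "grip_force": force on a finger pad.
Only numpy, scipy, OpenCV 4.12 (cv2) and the standard library are available. Lean on these libraries where they do the work, as an engineer would, in place of code of your own. Each camera call takes 0.05 s, during which the arm holds its last target. There are 200 camera calls.

### The job

Take the steel arbor with the abrasive drum by its bare shaft, lift it out of the two vee rests without letting either end dip, and hold it level and still over its stand, about 10 cm above the rests, so that I can wipe the grinding dust out of them. The drum may sit on a light or a heavy hub, which cannot be seen, so mind where the balance is. Keep fingers off the abrasive drum, leave the other things on the bench alone, and finish still holding the arbor up there.

Things in the scene. Friction and masses are not known exactly. Their poses are not given: they have to be found in the camera images.
- arbor: Loose turned steel arbor 366 mm long, lying in the stand's two vees. Origin on its axis; x axis along it, to the drum end; it may be rolled about x, so y and z mean nothing. Along x (mm): taper shank 12-15 thick, -190 to -130; flange 28 across to -122; bare shaft 15 thick, -122 to 95 (to grip); washer 36 across to 100; drum to 150; washer to 154; nut and thread to 176.
- shaft (a point): Point on the arbor's axis half way between the vees' places, at arbor x = -6 mm. Arbor without drum: 0.50 kg, balancing near arbor x = -9 mm; with the drum the whole balances somewhere at x = 12 to 55 mm, changing from run to run with the drum's weight. Gripped off balance it loads the hand with weight times distance and may turn in the fingers.
- drum: Brown abrasive drum, part of the arbor (fixed on it), 60 mm across, 50 mm long, dark rubber end faces; origin at its middle, on the axis, at x = 125 mm of the arbor; x axis as the arbor's. Weighs 0.10 to 0.44 kg (light or heavy hub, not to be seen). Not to be touched by the fingers.
- stand: Arbor stand bolted to the bench: grey base plate 260 x 100 x 10 mm, two posts 10 mm thick at x = -95 and 82 mm, each with a steel vee open to the top. Origin on the bench under the plate's middle, x the same way as the arbor's. The arbor's origin starts over it within 5 mm along x, its axis 80 mm above the bench (70 mm above the plate); the vees' tips stand 8 mm above the axis.
- wrench: Bystander: steel spanner 170 mm long lying on the bench.
- sleeve: Bystander: spare abrasive sleeve, a thin brown tube 62 mm across, 50 mm high, standing on its end.
- tin: Bystander: round closed pale metal tin of polishing paste, 80 mm across, 55 mm high.
- blank: Bystander: flat steel workpiece 140 x 25 x 6 mm.

How it is judged:
By the outcome, as a careful person would: the job done as asked, in the order asked, and still so for the second after the job is handed in, while the arm keeps its last pose, push and grip.
It also fails if it takes over 45 s, if anything falls off the work surface, if the arm or the gripper's body presses on something with over 40 N, if the wrist force passes 120 N, or if a joint passes its speed limit or range.

## Working session

There is one attempt and no reset: what is moved stays moved. The work goes in short steps, Python scripts to look and compute and a tool call to move; the robot and the scene stay as the last step left them, time stands still between calls to the robot, and variables do not carry over. Pictures are saved under pics/ and viewed, at most 10 in all, crops included, and the job is handed in when it is done.

Besides the shell and the picture viewer there is one more tool, called by a JSON object that holds its "fn" and its "kwargs". apply_moves: Moves the arm, as the interface text tells. Its arguments: {"type":"object","properties":{"steps":{"type":"array"},"squeeze":{"type":"number"}},"required":["steps"]}

```bash
mkdir -p pics; cat > h.py <<'E'
import numpy as np, cv2
from station import get_state, vision, ticket
def snap(n):
    m=vision.camera_model(n); im,d=vision.snapshot(n); return im,d,m
def cloud(d,m):
    v,u=np.mgrid[0:480,0:640]; K=np.array([[m['fx'],0,m['cx']],[0,m['fy'],m['cy']],[0,0,1.]])
    p=cv2.undistortPoints(np.stack([u,v],-1).reshape(-1,1,2).astype(float),K,np.array([m['k1'],0,0,0.])).reshape(480,640,2)
    c=np.dstack([p*d[...,None],d]); R=np.array(m['R']);t=np.array(m['t'])
    return (c-t)@R
E
python3 - <<'E'
from h import *
s=get_state();print(s)
for n in('top','scene'):
    im,d,m=snap(n);cv2.imwrite(f'pics/{n}1.png',im);np.save(f'{n}.npy',cloud(d,m));print(n,m,(d>0).mean())
E
```

```text
{'clock': 0.0, 'joint_positions': array([ 1.37561115e+00,  3.85544990e-01,  6.62806895e-03, -4.82324399e-04,
       -1.19402646e+00, -2.58575422e-01]), 'joint_velocities': array([-5.34329296e-05,  7.72401937e-04, -4.30561870e-04, -1.83381116e-03,
        2.31371617e-04, -1.40860760e-04]), 'joint_efforts': array([ 3.02531262e-04, -3.92289877e+01,  1.88405067e+01,  4.18635651e+00,
       -4.48429899e-03,  1.32096710e-05]), 'tool_pos': array([0.27369636, 0.56118551, 0.21233198]), 'orientation': array([ 1.08009169e-03,  9.74352275e-01, -2.25025423e-01, -1.90018723e-04]), 'force': array([-0.48071664, -0.06659205, -0.51684729]), 'wrist_torque': array([-0.01483093, -0.02412045, -0.03014697]), 'grip_force': 0.0, 'width': 0.08549125554058357}
top {'fx': 491.86504105716335, 'fy': 491.86504105716335, 'cx': 327.15763246120355, 'cy': 243.19474642998946, 'k1': -0.10192486893226047, 'R': array([[ 0.00735008, -0.99960152, -0.02725386],
       [-0.99318359, -0.00412689, -0.11648744],
       [ 0.11632855,  0.02792428, -0.99281816]]), 't': array([0.02417322, 0.61185015, 1.26402228])} 0.996005859375
scene {'fx': 538.7837260975816, 'fy': 538.7837260975816, 'cx': 316.56572475791506, 'cy': 239.98749244933046, 'k1': -0.007873336919511992, 'R': array([[ 0.52649848,  0.85015241,  0.00634313],
       [ 0.66743239, -0.40869561, -0.62249651],
       [-0.5266245 ,  0.33197708, -0.78259687]]), 't': array([-0.29879573, -0.34017   ,  1.70487838])} 0.9959765625
```

View pics/top1.png

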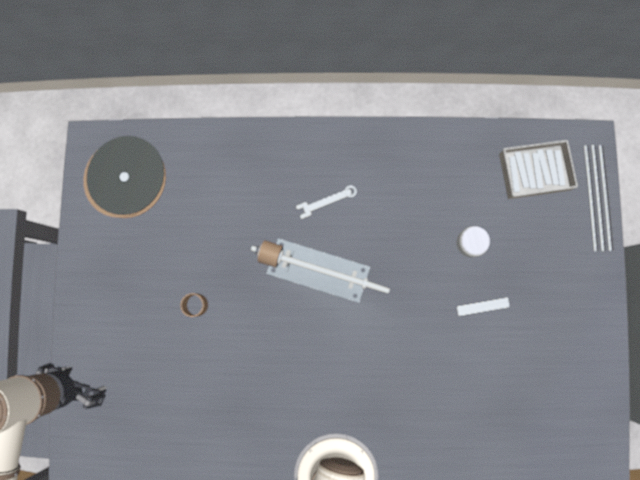

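View pics/scene1.png

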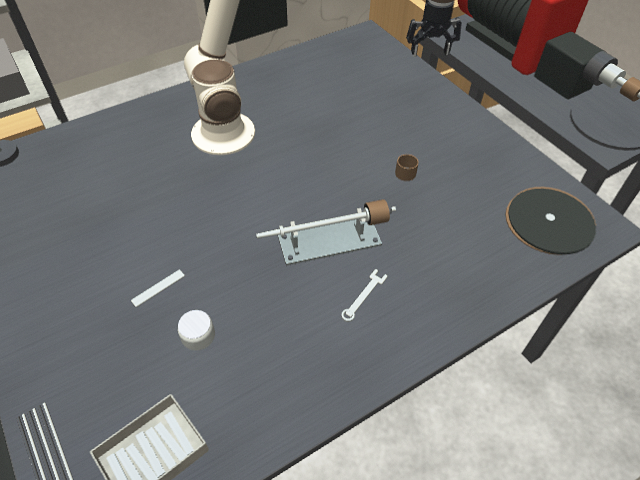

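The top view shows the arbor running from the nut at about (253,249), past the drum at (270,254), to the shank tip at (388,290). The scene view agrees: drum at (377,212), shank tip at (258,235). The bystanders stand well clear.

```bash
cat >> h.py <<'E'
def ray(uv,m,z):
    K=np.array([[m['fx'],0,m['cx']],[0,m['fy'],m['cy']],[0,0,1.]])
    p=cv2.undistortPoints(np.array(uv,float).reshape(-1,1,2),K,np.array([m['k1'],0,0,0.])).reshape(-1,2)
    R=np.array(m['R']);t=np.array(m['t']);C=-R.T@t
    D=np.c_[p,np.ones(len(p))]@R
    return C+D*((z-C[2])/D[:,2])[:,None]
E
python3 - <<'E'
from h import *
m=vision.camera_model('top');im=cv2.imread('pics/top1.png')
print('ends',ray([[253,249],[388,290]],m,.08))
hsv=cv2.cvtColor(im,cv2.COLOR_BGR2HSV)
mk=(hsv[...,1]>80)&(hsv[...,0]<25);mk[:235]=0;mk[275:]=0;mk[:,:250]=0;mk[:,300:]=0
v,u=np.nonzero(mk);print('drum',len(v),ray([[u.mean(),v.mean()]],m,.09))
for n in('top','scene'):
    P=np.load(n+'.npy').reshape(-1,3)
    q=P[(P[:,0]>.3)&(P[:,0]<.75)&(abs(P[:,1])<.3)&(P[:,2]>.072)&(P[:,2]<.125)]
    # keep near line of ends
    e=ray([[253,249],[388,290]],m if n=='top' else m,.08)
    a=e[0,:2]-e[1,:2];L=np.hypot(*a);a/=L
    s=(q[:,:2]-e[1,:2])@a; r=(q[:,:2]-e[1,:2])@np.array([-a[1],a[0]])
    k=(s>-.02)&(s<L+.02)&(abs(r)<.02);q=q[k];s=s[k];print(n,len(q),s.min(),s.max())
    w=q[(s>0.08)&(s<.27)];c=w[:,:2].mean(0);_,_,V=np.linalg.svd(w[:,:2]-c);print('shaft line',c,V[0],np.degrees(np.arctan2(V[0][1],V[0][0])),'z',np.percentile(w[:,2],[5,50,95]))
E
```

```text
ends [[ 0.59076492  0.21674049  0.08      ]
 [ 0.48830308 -0.12796781  0.08      ]]
drum 27 [[0.59828385 0.16660704 0.09      ]]
top 1155 -0.0015555968028891085 0.3634256562416909
shaft line [0.53739526 0.03737798] [0.29334685 0.95600608] 72.9415663599061 z [0.07866305 0.08483317 0.08923306]
scene 1017 -0.0006857503951845126 0.3653944097885392
shaft line [0.54202358 0.03567528] [-0.29835265 -0.95445571] -107.35868647428066 z [0.07816186 0.0861086  0.09067455]
```

{"fn": "apply_moves", "kwargs": {"steps": [[[0,0,0,2.88,1.9,-0.25,1],[0,0,0,2.88,1.9,-0.25,1],[0,0,0,2.88,1.9,-0.25,1],[0,0,0,2.88,1.9,-0.25,1],[0,0,0,2.88,1.9,-0.25,1],[0,0,0,2.88,1.9,-0.25,1],[0,0,0,2.88,1.9,-0.25,1],[0,0,0,2.88,1.9,-0.25,1]]]}}

```text
clock: 0.77
tool_pos: [0.4147, 0.3223, 0.2332]
orientation: [0.0, 0.974, -0.225, -0.0]
force: [0.4, 0.7, -1.0]
width: 0.0852
grip_force: 0.0
```

{"fn": "apply_moves", "kwargs": {"steps": [[[0,0,0,2.88,1.9,-0.25,1],[0,0,0,2.88,1.9,-0.25,1],[0,0,0,2.88,1.9,-0.25,1],[0,0,0,2.88,1.9,-0.25,1],[0,0,0,2.88,1.9,-0.25,1],[0,0,0,2.88,1.9,-0.25,1],[0,0,0,2.88,1.9,-0.25,1],[0,0,0,2.88,1.9,-0.25,1]]]}}

```text
clock: 1.43
tool_pos: [0.5552, 0.0848, 0.2532]
orientation: [0.0, 0.974, -0.225, -0.0]
force: [1.1, 0.8, 0.6]
width: 0.0855
grip_force: 0.0
```

{"fn": "apply_moves", "kwargs": {"steps": [[[0,0,6.75,0,0,0,1],[0,0,6.75,0,0,0,1],[0,0,6.75,0,0,0,1],[0,0,6.75,0,0,0,1],[0,0,6.75,0,0,0,1],[0,0,6.75,0,0,0,1]]]}}

```text
clock: 1.93
tool_pos: [0.5545, 0.0863, 0.2528]
orientation: [0.0, 0.835, -0.551, -0.0]
force: [0.8, -1.7, -0.5]
width: 0.0852
grip_force: 0.0
```

{"fn": "apply_moves", "kwargs": {"steps": [[[0,0,6.75,0,0,0,1],[0,0,6.75,0,0,0,1],[0,0,6.75,0,0,0,1],[0,0,6.75,0,0,0,1],[0,0,6.75,0,0,0,1],[0,0,6.75,0,0,0,1],[0,0,0,0,0,0,1],[0,0,0,0,0,0,1]]]}}

```text
clock: 2.6
tool_pos: [0.5546, 0.0864, 0.253]
orientation: [-0.0, -0.596, 0.803, 0.0]
force: [0.5, 0.6, -0.3]
width: 0.0853
grip_force: 0.0
```

```bash
python3 - <<'E'
from h import *
s=get_state();print(s)
im,d,m=snap('wrist');cv2.imwrite('pics/w1.png',im);np.save('w.npy',cloud(d,m));print(m,(d>0).mean())
E
```

```text
{'clock': 2.6, 'joint_positions': array([ 4.43195740e-01,  2.50781948e-01, -8.54712467e-02, -1.59307665e-04,
       -1.23539918e+00, -7.36926934e-01]), 'joint_velocities': array([-1.78878474e-05, -1.73658490e-03,  1.08793454e-03,  5.08078484e-04,
        8.07008043e-04,  6.04972893e-03]), 'joint_efforts': array([-1.91303145e-03, -3.26131725e+01,  1.91457438e+01,  4.25229728e+00,
       -2.20026617e-03, -9.23304562e-02]), 'tool_pos': array([0.55460578, 0.08642854, 0.25303132]), 'orientation': array([-4.05285770e-04, -5.95996642e-01,  8.02986808e-01,  1.56851960e-04]), 'force': array([ 0.52452378,  0.60766247, -0.33662302]), 'wrist_torque': array([ 0.00240817, -0.0263226 , -0.02465523]), 'grip_force': 0.0, 'width': 0.08526146926094963}
{'fx': 369.4182265934762, 'fy': 369.4182265934762, 'cx': 318.1485553699997, 'cy': 240.2886049407246, 'k1': -0.005748165181352641, 'R': array([[-9.57042689e-01,  2.89945813e-01,  8.46884625e-04],
       [ 2.74742922e-01,  9.05920387e-01,  3.22218216e-01],
       [ 9.26586125e-02,  3.08609263e-01, -9.46665043e-01]]), 't': array([ 0.50517584, -0.28430513,  0.33993934])} 0.9960286458333333
```

View pics/w1.png

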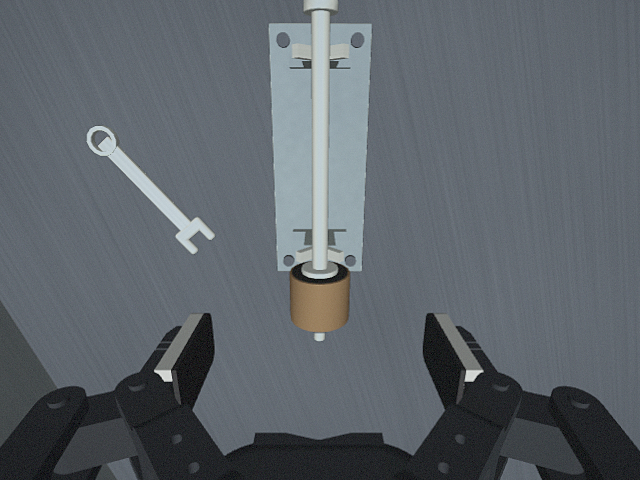

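The wrist view shows the shaft along column 320, flange at (320,5), drum at (319,300) and nut tip at (319,340). The near vee is at about row 255 and the far one at about row 50.

```bash
python3 - <<'E'
from h import *
from scipy.spatial.transform import Rotation as Rot
m=vision.camera_model('wrist');im=cv2.imread('pics/w1.png');hsv=cv2.cvtColor(im,cv2.COLOR_BGR2HSV)
g=im.astype(int)
pts=[]
for v in range(80,225,8):
    r=g[v,295:345].sum(1); gr=np.diff(r); a=np.argmax(gr[:25]); b=25+np.argmin(gr[24:])
    pts.append([295+(a+b)/2+.5,v])
print(pts[::6])
p=ray(pts,m,.080); c=p.mean(0);_,_,V=np.linalg.svd(p-c);d=V[0]*np.sign(V[0][1]);print('line',c,d,np.degrees(np.arctan2(d[1],d[0])),'resid',np.abs((p-c)[:,:2]@[-d[1],d[0]]).max())
# nut tip (x=176), drum ends brown extent along silhouettes at axis height
mk=((hsv[...,1]>80)&(hsv[...,0]<25)).astype(np.uint8);mk[:200]=0;n,l,st,ce=cv2.connectedComponentsWithStats(mk);i=1+np.argmax(st[1:,4]);print('drum bbox',st[i])
x,y,w,h,_=st[i]
col=g[330:350,319].sum(1);print(col)
col=g[0:16,320].sum(1);print(col)
P=np.load('w.npy')
def X(q): return (q-c)@d
tip=ray([[319,341.5]],m,.08)[0];fl=ray([[320,10]],m,.093)[0]
o1=X(tip)-.176;o2=X(fl)+.122
dc=P[285:320,319];print('drum top z',dc[:,2].max())
print('origin s from tip',o1,'flange',o2)
# washer top front edge near x=95 z .098
# drum width edges: x=100 and 150 at half height z=.08: leftmost extents
s=get_state();R=Rot.from_quat(s['orientation'],scalar_first=True).as_matrix();print(R)
for o in(o1,o2,(o1+o2)/2):
  for xx in (.033,):
    q=c+d*(o+xx);print('world x33',q,'tool delta cm',R.T@(q-s['tool_pos'])*100)
print('axis angle in tool',np.degrees(np.arctan2(*(R.T@-d)[[1,0]])))
Q=P[80:220,316:325].reshape(-1,3);print('shaft depth z',np.percentile(Q[:,2],[10,50,90]),Q.mean(0))
E
```

```text
[[np.float64(320.0), 80], [np.float64(320.0), 128], [np.float64(320.0), 176], [np.float64(320.0), 224]]
line [0.53767691 0.03798033 0.08      ] [2.90478436e-01 9.56881538e-01 9.00264471e-30] 73.11339856786859 resid 0.00030776584249594203
drum bbox [ 290  267   60   65 2783]
[377 352 372 532 628 612 614 616 611 618 605 363 301 311 319 328 326 324
 321 333]
[594 589 586 586 592 597 599 588 403 187 497 592 603 599 597 590]
drum top z 0.11076564332273256
origin s from tip 0.01713401040329024 flange 0.014335633302855505
[[-2.89736022e-01 -9.57106380e-01 -6.44176950e-04]
 [-9.57106525e-01  2.89736196e-01 -1.93337195e-04]
 [ 3.71685641e-04  5.60529212e-04 -9.99999774e-01]]
world x33 [0.55223975 0.08595264 0.08      ] tool delta cm [ 0.11060469  0.20846387 17.3102478 ]
world x33 [0.55142689 0.08327493 0.08      ] tool delta cm [ 0.39044229  0.2086809  17.31035194]
world x33 [0.55183332 0.08461378 0.08      ] tool delta cm [ 0.25052349  0.20857238 17.31029987]
axis angle in tool 0.044435576559611834
shaft depth z [0.08537004 0.08646758 0.0874925 ] [0.53683198 0.03490042 0.08748259]
```

{"fn": "apply_moves", "kwargs": {"steps": [[[0,0,0,0.25,0.2,3.0,1],[0,0,0,0,0,3.5,1],[0,0,0,0,0,3.5,1],[0,0,0,0,0,3.5,1],[0,0,0,0,0,2.5,1],[0,0,0,0,0,1.0,1],[0,0,0,0,0,0,1],[0,0,0,0,0,0,1]]]}}

```text
clock: 3.32
tool_pos: [0.553, 0.0849, 0.0841]
orientation: [0.0, -0.595, 0.803, -0.0]
force: [0.8, 0.2, 0.4]
width: 0.0858
grip_force: 0.0
```

{"fn": "apply_moves", "kwargs": {"steps": [[[0,0,0,0,0,0,0],[0,0,0,0,0,0,0],[0,0,0,0,0,0,0],[0,0,0,0,0,0,0],[0,0,0,0,0,0,0],[0,0,0,0,0,0,0],[0,0,0,0,0,0,0],[0,0,0,0,0,0,0]]], "squeeze": 100}}

```text
clock: 3.98
tool_pos: [0.5522, 0.0847, 0.0835]
orientation: [0.0, -0.595, 0.804, -0.0]
force: [0.3, -0.8, -0.3]
width: 0.0001
grip_force: 0.0
```

{"fn": "apply_moves", "kwargs": {"steps": [[[0,0,0,0,0,0,0],[0,0,0,0,0,0,0],[0,0,0,0,0,0,0],[0,0,0,0,0,0,0],[0,0,0,0,0,0,0],[0,0,0,0,0,0,0]]]}}

```text
clock: 4.48
tool_pos: [0.5522, 0.0847, 0.0834]
orientation: [-0.0, -0.595, 0.804, -0.0]
force: [0.4, 0.8, -0.3]
width: 0.0001
grip_force: 0.0
```

```bash
python3 - <<'E'
from h import *
s=get_state();print(s)
E
```

```text
{'clock': 4.4833, 'joint_positions': array([ 4.42281222e-01,  4.02189269e-01, -3.28219476e-01,  1.42639251e-05,
       -8.40410681e-01, -7.39019058e-01]), 'joint_velocities': array([ 0.0010787 ,  0.00022681,  0.00013656, -0.00053318, -0.00060702,
        0.00052481]), 'joint_efforts': array([ 5.15194661e-04, -3.63275921e+01,  1.51071292e+01,  3.35666165e+00,
       -4.86176414e-04,  4.25725170e-05]), 'tool_pos': array([0.55220173, 0.08468926, 0.08341214]), 'orientation': array([-1.23590014e-05, -5.94813805e-01,  8.03863507e-01, -2.97724115e-06]), 'force': array([ 0.38994537,  0.80080452, -0.33914608]), 'wrist_torque': array([-0.05534331,  0.03921525, -0.04062125]), 'grip_force': 0.0, 'width': 7.300866286003812e-05}
```

The fingers closed on nothing, so I'll look before moving.

```bash
python3 - <<'E'
from h import *
im,d,m=snap('wrist');im2,d2,m2=snap('scene')
cv2.imwrite('pics/w2.png',np.hstack([cv2.resize(im,(400,300)),cv2.resize(im2[150:300,220:420],(400,300))]))
E
```

```text
(no output)
```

View pics/w2.png

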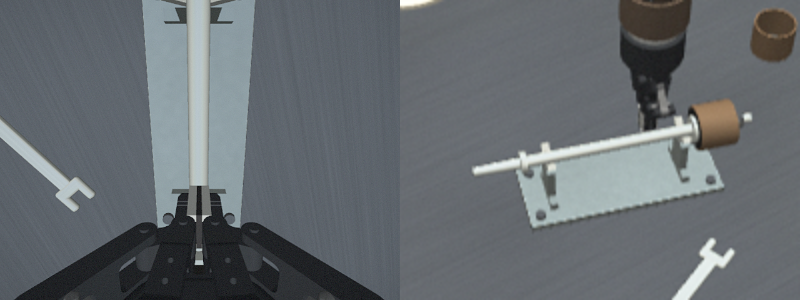

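The wrist crop shows the shut fingertips centred over the shaft near (198,188), with the shaft running under them. In the scene crop the hand ends at the shaft's upper edge, near (650,130). The fingers look too high, so I'll measure the fingertips by depth.

```bash
python3 - <<'E'
from h import *
o=np.array([.5422,.0527]);a=np.array([.2905,.9569])
for n in('wrist','scene'):
    im,d,m=snap(n);P=cloud(d,m)
    rel=P[...,:2]-o; s=rel@a; r=rel@np.array([-a[1],a[0]])
    dark=(im.max(2)<75)&(s>-.03)&(s<.075)&(abs(r)<.02)&(P[...,2]>.03)&(P[...,2]<.2)
    q=P[dark];S=s[dark];Rr=r[dark]
    print(n,len(q))
    if len(q):
        for i in np.argsort(q[:,2])[::max(1,len(q)//12)]:print(np.round([S[i],Rr[i],q[i,2]],4))
    sh=(im.min(2)>140)&(abs(r)<.012)&(P[...,2]>.06)&(P[...,2]<.11)&(s>-.1)&(s<.08)
    for lo in np.arange(-.1,.08,.03):
        k=sh&(s>=lo)&(s<lo+.03)
        if k.sum()>5: print('shaft',round(lo,2),k.sum(),np.round([np.median(r[k]),np.percentile(P[...,2][k],90)],4))
print(get_state()['clock'])
E
```

```text
wrist 20118
[ 0.0228 -0.0004  0.1029]
[ 0.0329 -0.0003  0.1379]
[ 0.0345 -0.0022  0.1475]
[ 0.0259 -0.0195  0.1525]
[ 0.0208 -0.0075  0.159 ]
[ 0.0157 -0.0093  0.1697]
[0.0229 0.0039 0.1743]
[0.0176 0.005  0.178 ]
[0.0218 0.0195 0.1809]
[0.0159 0.0094 0.1833]
[ 0.0157 -0.0068  0.1856]
[0.0156 0.0174 0.1883]
[0.0131 0.015  0.1932]
shaft -0.1 2233 [-0.0001  0.0872]
shaft -0.07 2613 [-0.0002  0.0873]
shaft -0.04 2173 [-0.0003  0.0871]
shaft -0.01 1811 [-0.0004  0.0871]
shaft 0.02 623 [-0.0005  0.0869]
scene 129
[ 0.0349 -0.0115  0.1079]
[ 0.0368 -0.0124  0.116 ]
[ 0.0362 -0.0137  0.1213]
[ 0.0294 -0.0096  0.1262]
[ 0.0233 -0.0009  0.1479]
[ 0.0421 -0.0059  0.1516]
[ 0.0279 -0.0181  0.1577]
[0.0212 0.0032 0.1657]
[ 0.0182 -0.0149  0.1712]
[0.0182 0.0114 0.1758]
[0.0185 0.0043 0.1794]
[0.0189 0.015  0.1858]
[ 0.0168 -0.008   0.1957]
shaft -0.1 74 [-0.0048  0.0901]
shaft -0.07 58 [-0.0058  0.0907]
shaft -0.04 55 [-0.0059  0.0903]
shaft -0.01 57 [-0.0059  0.0911]
shaft 0.02 54 [-0.0064  0.0908]
shaft 0.05 57 [-0.0055  0.0903]
4.6833
```

```bash
python3 - <<'E'
from h import *
o=np.array([.5422,.0527]);a=np.array([.2905,.9569])
im,d,m=snap('wrist');P=cloud(d,m);rel=P[...,:2]-o;s=rel@a;r=rel@np.array([-a[1],a[0]])
for v in range(270,400,8):print(v,[(u,*np.round([s[v,u],r[v,u],P[v,u,2]],3),int(im[v,u].mean())) for u in(305,313,318,324,331)])
i2,_,_=snap('scene')
cv2.imwrite('pics/w3.png',np.hstack([cv2.resize(im[250:450,220:420],(400,400),interpolation=3),cv2.resize(i2[180:240,320:380],(400,400),interpolation=2)]))
E
```

```text
270 [(305, np.float64(0.019), np.float64(-0.006), np.float64(0.084), 171), (313, np.float64(0.018), np.float64(-0.002), np.float64(0.086), 192), (318, np.float64(0.017), np.float64(0.0), np.float64(0.087), 192), (324, np.float64(0.017), np.float64(0.003), np.float64(0.087), 190), (331, np.float64(0.019), np.float64(0.006), np.float64(0.084), 152)]
278 [(305, np.float64(0.023), np.float64(-0.006), np.float64(0.084), 169), (313, np.float64(0.021), np.float64(-0.002), np.float64(0.087), 192), (318, np.float64(0.021), np.float64(0.0), np.float64(0.087), 195), (324, np.float64(0.022), np.float64(0.003), np.float64(0.085), 190), (331, np.float64(0.023), np.float64(0.006), np.float64(0.082), 149)]
286 [(305, np.float64(0.026), np.float64(-0.006), np.float64(0.085), 170), (313, np.float64(0.026), np.float64(-0.002), np.float64(0.086), 194), (318, np.float64(0.026), np.float64(-0.0), np.float64(0.087), 193), (324, np.float64(0.025), np.float64(0.003), np.float64(0.087), 192), (331, np.float64(0.027), np.float64(0.006), np.float64(0.083), 146)]
294 [(305, np.float64(0.031), np.float64(-0.006),
[... 4109 characters left out ...]
58), 34)]
390 [(305, np.float64(0.021), np.float64(-0.004), np.float64(0.16), 20), (313, np.float64(0.034), np.float64(-0.002), np.float64(0.146), 48), (318, np.float64(0.041), np.float64(-0.0), np.float64(0.138), 63), (324, np.float64(0.033), np.float64(0.002), np.float64(0.147), 30), (331, np.float64(0.021), np.float64(0.004), np.float64(0.161), 23)]
398 [(305, np.float64(0.022), np.float64(-0.003), np.float64(0.163), 23), (313, np.float64(0.035), np.float64(-0.002), np.float64(0.148), 91), (318, np.float64(0.09), np.float64(-0.0), np.float64(0.088), 186), (324, np.float64(0.036), np.float64(0.002), np.float64(0.147), 19), (331, np.float64(0.024), np.float64(0.004), np.float64(0.161), 28)]
```

View pics/w3.png

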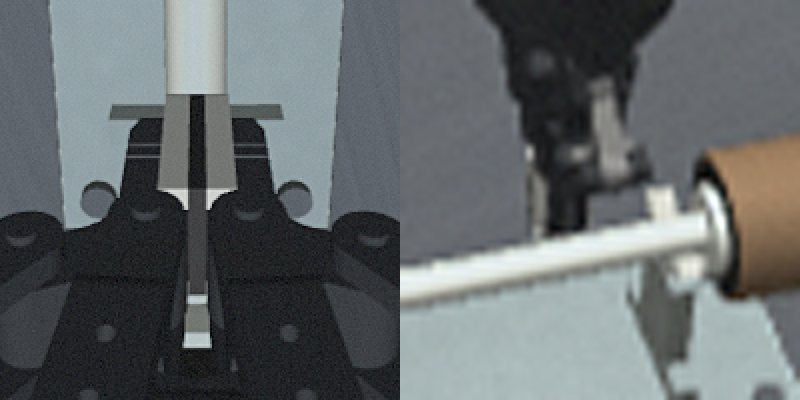

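The zoom shows the shut fingertips ending at z ≈ 0.104, about 17 mm above the shaft top. They are centred on it (r ≈ 0, s ≈ 0.033), and both cameras agree. So the real fingers are about 42 mm higher than the reported TCP implies. I'll open, go down by the seen distance in steps, and check.

{"fn": "apply_moves", "kwargs": {"steps": [[[0,0,0,0,0,0,1],[0,0,0,0,0,0,1],[0,0,0,0,0,0,1],[0,0,0,0,0,0,1],[0,0,0,0,0,0,1],[0,0,0,0,0,0,1],[0,0,0,0,0,0,1],[0,0,0,0,0,0,1]]]}}

```text
clock: 5.45
tool_pos: [0.5522, 0.0847, 0.0834]
orientation: [0.0, -0.595, 0.804, -0.0]
force: [0.2, 0.3, -0.4]
width: 0.0856
grip_force: 0.0
```

{"fn": "apply_moves", "kwargs": {"steps": [[[0,0,0,0,0,0.7,1],[0,0,0,0,0,0.7,1],[0,0,0,0,0,0.7,1],[0,0,0,0,0,0,1],[0,0,0,0,0,0,1]]]}}

```text
clock: 5.87
tool_pos: [0.5517, 0.0844, 0.0614]
orientation: [-0.001, -0.595, 0.804, 0.0]
force: [0.3, 0.1, 0.8]
width: 0.0854
grip_force: 0.0
```

{"fn": "apply_moves", "kwargs": {"steps": [[[0,0,0,0,0,0.7,1],[0,0,0,0,0,0.7,1],[0,0,0,0,0,0.7,1],[0,0,0,0,0,0,1],[0,0,0,0,0,0,1]]]}}

```text
clock: 6.28
tool_pos: [0.5518, 0.0845, 0.0407]
orientation: [-0.001, -0.595, 0.804, 0.0]
force: [0.6, 1.2, 0.3]
width: 0.0853
grip_force: 0.0
```

```bash
python3 - <<'E'
from h import *
o=np.array([.5422,.0527]);a=np.array([.2905,.9569])
print(get_state()['tool_pos'])
for n in('wrist','scene'):
    im,d,m=snap(n);P=cloud(d,m);rel=P[...,:2]-o;s=rel@a;r=rel@np.array([-a[1],a[0]])
    for sg in(1,-1):
        k=(s>.005)&(s<.07)&(r*sg>.025)&(r*sg<.07)&(P[...,2]>.03)&(P[...,2]<.13);
        if k.sum():print(n,sg,k.sum(),np.round(np.percentile(P[...,2][k],[0,1,5,50]),3),np.round(np.median(s[k]),3),np.round([np.median(r[k]),*np.percentile(r[k],[2,98])],3))
    if n=='wrist':cv2.imwrite('pics/w4.png',im)
E
```

```text
[0.55181354 0.0844899  0.04068362]
wrist 1 12176 [0.071 0.075 0.081 0.122] 0.026 [0.053 0.041 0.069]
wrist -1 12328 [0.07  0.074 0.081 0.121] 0.025 [-0.052 -0.069 -0.04 ]
scene 1 50 [0.071 0.072 0.075 0.095] 0.029 [0.042 0.038 0.048]
scene -1 76 [0.075 0.076 0.08  0.097] 0.027 [-0.054 -0.066 -0.046]
```

View pics/w4.png

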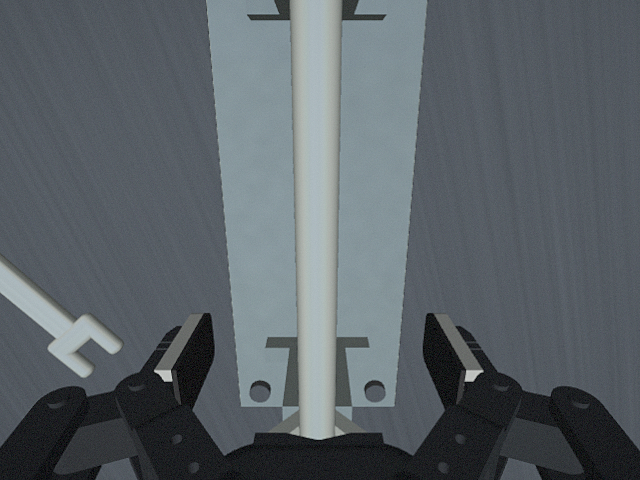

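The shaft lies between the open pads (tips at (200,320) and (437,320)) at tip z ≈ 0.071, and closing swings them about 12 mm further down. Closing now.

{"fn": "apply_moves", "kwargs": {"steps": [[[0,0,0,0,0,0,0],[0,0,0,0,0,0,0],[0,0,0,0,0,0,0],[0,0,0,0,0,0,0],[0,0,0,0,0,0,0],[0,0,0,0,0,0,0],[0,0,0,0,0,0,0],[0,0,0,0,0,0,0]]], "squeeze": 110}}

```text
clock: 7.05
tool_pos: [0.5527, 0.0847, 0.0418]
orientation: [0.0, -0.595, 0.804, -0.0]
force: [0.3, -1.6, 1.9]
width: 0.0119
grip_force: 107.3
```

```bash
python3 - <<'E'
from h import *
s=get_state();print({k:s[k] for k in('clock','tool_pos','force','wrist_torque','width','grip_force')})
E
```

```text
{'clock': 7.05, 'tool_pos': array([0.55265158, 0.0846577 , 0.04177589]), 'force': array([ 0.29040925, -1.56898923,  1.87877854]), 'wrist_torque': array([-0.24510692, -0.22828315, -0.0456047 ]), 'width': 0.011917750522257443, 'grip_force': 107.26187109947205}
```

{"fn": "apply_moves", "kwargs": {"steps": [[[0,0,0,0,0,-0.1,0],[0,0,0,0,0,-0.1,0],[0,0,0,0,0,-0.1,0],[0,0,0,0,0,0,0],[0,0,0,0,0,0,0],[0,0,0,0,0,0,0],[0,0,0,0,0,0,0],[0,0,0,0,0,0,0]]]}}

```text
clock: 7.72
tool_pos: [0.5511, 0.0844, 0.0438]
orientation: [-0.001, -0.595, 0.804, 0.0]
force: [-0.1, -0.1, -8.5]
width: 0.0121
grip_force: 107.3
```

```bash
python3 - <<'E'
from h import *
F=[];T=[]
o=np.array([.5422,.0527]);a=np.array([.2905,.9569])
for i in range(8):
    im,d,m=snap('wrist');s=get_state();F.append(s['force']);T.append(s['wrist_torque'])
F=np.mean(F,0);T=np.mean(T,0);print(F,T,'along perp torque',T[0]*-a[1]+T[1]*a[0], 'm',-F[2]/9.81)
P=cloud(d,m);rel=P[...,:2]-o;q=rel@a;r=rel@np.array([-a[1],a[0]])
k=(im.min(2)>140)&(abs(r)<.003)&(P[...,2]>.07)&(P[...,2]<.11)&(q>-.115)&(q<.02)
print(np.polyfit(q[k],P[...,2][k],1),k.sum(),s['clock'],s['tool_pos'],s['width'],s['grip_force'])
E
```

```text
[-0.35454047 -0.17153877 -8.96206687] [-0.14200052  0.02115517 -0.0002891 ] along perp torque 0.1420258718227256 m 0.9135644104148706
[-0.01253281  0.0892185 ] 6286 8.1167 [0.55191679 0.08463812 0.04430222] 0.01176064128625288 107.28596806526184
```

Weight is about 0.91 kg, so the hub is heavy and the balance is at x ≈ 50 mm. I'll set it back the 3 mm and regrip 17 mm nearer the drum.

{"fn": "apply_moves", "kwargs": {"steps": [[[0,0,0,0,0,0.1,0],[0,0,0,0,0,0.1,0],[0,0,0,0,0,0.1,0],[0,0,0,0,0,0,0],[0,0,0,0,0,0,0],[0,0,0,0,0,0,0]]]}}

```text
clock: 8.62
tool_pos: [0.5527, 0.0847, 0.0419]
orientation: [0.001, -0.595, 0.804, -0.0]
force: [0.0, -1.4, -3.2]
width: 0.0118
grip_force: 107.7
```

{"fn": "apply_moves", "kwargs": {"steps": [[[0,0,0,0,0,0,0.15],[0,0,0,0,0,0,0.4],[0,0,0,0,0,0,0.4],[0,0,0,0,0,0,0.4],[0,0,0,0,0,0,0.4],[0,0,0,-0.6,0,0,0.4],[0,0,0,-0.6,0,0,0.4],[0,0,0,-0.5,0,0,0.4]]]}}

```text
clock: 9.28
tool_pos: [0.5577, 0.1018, 0.0416]
orientation: [0.0, -0.595, 0.804, -0.0]
force: [0.9, 0.4, -0.7]
width: 0.0345
grip_force: 0.0
```

{"fn": "apply_moves", "kwargs": {"steps": [[[0,0,0,0,0,0,0.4],[0,0,0,0,0,0,0.4],[0,0,0,0,0,0,0],[0,0,0,0,0,0,0],[0,0,0,0,0,0,0],[0,0,0,0,0,0,0],[0,0,0,0,0,0,0],[0,0,0,0,0,0,0]]]}}

```text
clock: 9.95
tool_pos: [0.5576, 0.1009, 0.0416]
orientation: [0.0, -0.595, 0.804, -0.0]
force: [2.5, -1.0, 0.6]
width: 0.0118
grip_force: 107.2
```

{"fn": "apply_moves", "kwargs": {"steps": [[[0,0,0,0,0,-0.1,0],[0,0,0,0,0,-0.1,0],[0,0,0,0,0,-0.1,0],[0,0,0,0,0,0,0],[0,0,0,0,0,0,0],[0,0,0,0,0,0,0],[0,0,0,0,0,0,0],[0,0,0,0,0,0,0]]]}}

```text
clock: 10.62
tool_pos: [0.556, 0.1006, 0.0438]
orientation: [-0.001, -0.595, 0.804, 0.001]
force: [-0.4, -0.1, -9.0]
width: 0.012
grip_force: 107.3
```

```bash
cat > chk.py <<'E'
from h import *
F=[];T=[]
o=np.array([.5422,.0527]);a=np.array([.2905,.9569])
for i in range(6):
    im,d,m=snap('wrist');s=get_state();F.append(s['force']);T.append(s['wrist_torque'])
F=np.mean(F,0);T=np.mean(T,0);n=np.array([-a[1],a[0],0]);print('F',F,'T',T,'offset mm',T@n/-F[2]*1e3)
P=cloud(d,m);rel=P[...,:2]-o;q=rel@a;r=rel@n[:2]
z=P[...,2];k=(im.min(2)>140)&(abs(r)<.006)&(z>.075)&(z<.25)&(q>-.115)&(q<.035)
c=np.polyfit(q[k],z[k],1)
k&=abs(z-np.polyval(c,q))<.006;c=np.polyfit(q[k],z[k],1)
print('slope deg',np.degrees(c[0]),'top z',c[1],k.sum(),'r slope',np.polyfit(q[k],r[k],1),s['clock'],s['tool_pos'],s['width'],s['grip_force'])
E
python3 chk.py
```

```text
F [-0.1667103   0.15591629 -8.73652655] T [ 0.03702948 -0.02604266  0.00136042] offset mm -4.921738361292523
slope deg 0.02218964842846305 top z 0.08834510273793161 12078 r slope [2.48566211e-04 3.97730127e-05] 10.9167 [0.55698447 0.10089759 0.0443513 ] 0.01213988393129365 107.27581858634949
```

The arbor is level (0.02°) and well balanced, so I'll lift it.

{"fn": "apply_moves", "kwargs": {"steps": [[[0,0,0,0,0,-0.3,0],[0,0,0,0,0,-0.6,0],[0,0,0,0,0,-0.8,0],[0,0,0,0,0,-0.8,0],[0,0,0,0,0,-0.8,0],[0,0,0,0,0,-0.8,0],[0,0,0,0,0,-0.6,0],[0,0,0,0,0,-0.3,0]]]}}

```text
clock: 11.58
tool_pos: [0.5578, 0.1012, 0.096]
orientation: [0.001, -0.595, 0.804, -0.0]
force: [0.3, 0.2, -8.4]
width: 0.0118
grip_force: 107.3
```

{"fn": "apply_moves", "kwargs": {"steps": [[[0,0,0,0,0,-0.3,0],[0,0,0,0,0,-0.6,0],[0,0,0,0,0,-0.8,0],[0,0,0,0,0,-0.9,0],[0,0,0,0,0,-0.9,0],[0,0,0,0,0,-0.8,0],[0,0,0,0,0,-0.6,0],[0,0,0,0,0,-0.3,0]]]}}

```text
clock: 12.25
tool_pos: [0.5578, 0.1012, 0.1479]
orientation: [0.001, -0.595, 0.804, -0.0]
force: [0.8, -0.3, -8.3]
width: 0.0118
grip_force: 107.3
```

{"fn": "apply_moves", "kwargs": {"steps": [[[0,0,0,0,0,0,0],[0,0,0,0,0,0,0],[0,0,0,0,0,0,0],[0,0,0,0,0,0,0],[0,0,0,0,0,0,0],[0,0,0,0,0,0,0],[0,0,0,0,0,0,0],[0,0,0,0,0,0,0]]]}}

```text
clock: 12.92
tool_pos: [0.5571, 0.1009, 0.1463]
orientation: [-0.0, -0.595, 0.804, 0.0]
force: [-0.6, 0.1, -8.0]
width: 0.0117
grip_force: 107.3
```

```bash
python3 chk.py; python3 - <<'E'
from h import *
im,d,m=snap('scene');cv2.imwrite('pics/s5.png',cv2.resize(im[120:320,200:460],(780,600)))
E
```

```text
F [-0.24515277  0.37315832 -8.41566799] T [ 0.020348    0.01069759 -0.00181947] offset mm -1.94439088366295
slope deg 0.032298788381012154 top z 0.19044779150315966 12072 r slope [2.39331886e-04 1.98149512e-05] 13.2167 [0.55719376 0.10097918 0.1464335 ] 0.012097406130009968 107.339426279068
```

View pics/s5.png

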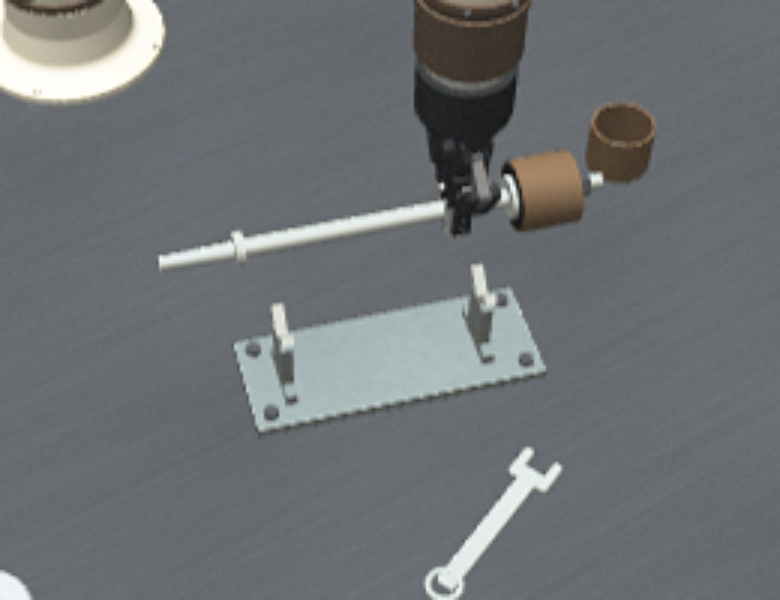

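The picture shows the arbor held clear and level, with shank at (160,262), fingers at (460,200) and drum at (545,190) untouched. Both vees, at (280,320) and (480,280), are empty. It sits 103 mm above its rest height with a slope of 0.03°, so I'm handing in.

```bash
python3 -c "
from station import ticket
print(ticket.finish_job())"
```

```text
the job is handed in; nothing more can be done
None
```

The job is handed in: the arbor is gripped on its bare shaft near its balance point (about x = 50 mm, heavy hub) and held level and still about 10 cm above the empty vee rests; a first close missed above the shaft, and in a 3 mm test lift, since set back and regripped, the drum end sagged about 0.7°.

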